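Fold the bay door and hang the ear defenders

ROBOT

A 7-joint arm with a two-finger parallel gripper is mounted at the origin on the work surface. World frame = base frame: x ahead of the robot, y to its left, z up, the work surface at z = 0. Lengths are in m, angles in rad, forces in N, time in s.
With the tool pointing down it reaches from about 0.4 to 0.85 m from the base axis. Payload 10.4 kg.
Tool frame: the origin (TCP) lies where the fingers leave the gripper's body, on its centre line; the fingertips stand 73 mm ahead of it and the grasp point (between the pads) lies 54 mm ahead of it; z points along the fingers, y is the line along which they close (so a half turn about z gives the same grasp; the last joint's range is limited). The gripper opens to 85 mm and grips with 20 to 120 N. Pads are 22 mm wide; open, the fingers measure 114 mm over their backs; the gripper's body (76 mm by 85 mm) begins 54 mm behind the grasp point. The pads swing forward as they close: fully open they stand 13 mm farther back than shut.
Start: joints at [-1.181, 0.332, -0.065, 1.46, 0.022, 1.35, -0.088], TCP at [0.251, 0.573, 0.304] pointing down, gripper open.
Joint ranges: [-2.6, 2.6], [-0.5, 2.12], [-1.47, 1.34], [0.16, 2.42], [-1.27, 4.41], [0.06, 2.06], [-2.6, 2.6]. Speed limits (rad/s): [2.22, 2.22, 2.79, 2.79, 3.14, 3.14, 3.14].

INTERFACE

Orientations are given as a unit quaternion [x, y, z, w].
In Python, from workcell import manip, camera gives the robot as it stands. The module is installed in compiled form; this text tells all that it offers.
- The arm moves only by the shell command python3 -m creep 'ROWS' [OPENING] [FORCE]. ROWS is JSON, a list of rows, each a list of 2 entries, a list of its own where there are three numbers: the shift along the tool's x, y, z in mm, then the turn about the tool's z in rad. In form: [[[tx, ty, tz], twist], ...]. A call has 1 to 5 rows; each row is the pose to reach, as a shift and turn from the pose commanded when the call began, along the tool's axes at that moment; what a row does not reach only later rows make up. A row lasts 1/12 s, in which the tool goes at most 41.7 mm and 7.16 degrees, less where a joint would pass 70% of its speed; a pose out of reach is approached as far as the arm can. A call with a gripper value outside its range is refused whole. OPENING is the opening, from 0 (shut) to 1 (fully open), set as the call begins (- or left out, the last holds). The fingers move at their own pace and stop on an object; FORCE is the grip in N (left out, the last holds). Time passes only in rows, so rows that repeat a pose let the fingers close. It gives the time, the measured TCP pose, the force, the opening and the grip force at its end, in the units of the state.
- manip.get_obs(): the state, without advancing time (a new reading comes with each control period).
- camera(name): name is "scene" or "top" or "wrist"; returns a dict with "pixels" (400x640x3 uint8, red, green, blue), "z_map" (400x640 float32, m along the optical axis (not along the pixel's ray), 0 where there is no reading), "fx", "fy", "cx", "cy" (pixels), "extrinsics" (4x4, takes a point from world to camera coordinates). Camera axes: x right, y down, z forward; pixel columns grow to the right and rows downward; lengths in m; the calibration is good to about 2 mm. A picture is of the moment at which its call begins.
- manip.hand_in(): hands the job in; it is judged then, once.
The state is a dict: "clock": time; "joint_pos": joint angles; "joint_velocities": joint speeds; "tau": joint torques, N m; "position": TCP position; "ee_rot": TCP orientation; "ft_force": force on the tool from outside, world axes, zero at the start; "torque": the same for the moment, N m; "grip_width": opening from 0.0 (shut) to 1.0 (fully open); "grasp_force": force on a finger pad.
Only numpy, scipy, OpenCV 4.12 (cv2) and the standard library are available. Lean on these libraries where they do the work, as an engineer would, in place of code of your own. Each camera call takes 0.05 s, during which the arm holds its last target. There are 200 camera calls.

TASK

Fold the blue bifold door of the headset bay (it folds inwards at its orange hinge) fully back against the bay's left-hand side; only then take the orange ear defenders from their place and hang them by the headband's crown over the steel rail inside, squarely across it and at rest with one cup on either side. Set them down gently, leave the door folded, and leave the bottle, jar, boxes and other things on the bench where they stand.

Things in the scene. Friction and masses are not known exactly. Their poses are not given: they have to be found in the camera images.
- bay: Headset bay: fixed open-topped stall with white posts and clear sides, 310 wide, 225 deep, walls 250 high, no roof; open back but for a strip 56 high and the rail's post. Origin on the bench, mid-doorway; +x points into the bay (away from the robot), +y to its left. Inner faces of the sides at y = +-143 mm. Floor plate 6 mm high; door track at x = 0, 12 mm high. Place and yaw vary.
- door (a joint): Bifold door: two blue panels each 135 mm from hinge to hinge, 10 thick, up to 246 high. Value a (rad) = turn of the first panel about the jamb hinge at bay (0, 135) mm: 0 flat across the doorway, 1.45 stop, folded along the left side; 1.25 counts as folded. The leading edge runs on the track at bay (0, 135 - 270 cos a). Starts partly folded; 1 to 2 N moves it, it stays where left.
- door_fold (a point): Top of the fold hinge: orange barrel, 14 mm diameter, up to 258 mm high; this point 256 mm high, at bay (135 sin a, 135 - 135 cos a) mm, so it folds INTO the bay. From outside the panels form a V open to the robot: pushing the fold inwards gets to a = 0.9 or so; the rest by pushing the fold or leading edge sideways to bay +y from the bay's inner side.
- rail: Steel rail fixed in the bay (bay's origin and axes): level flat bar 36 mm wide, 12 thick, top 190 mm above the bench, along the bay's x at y = -18 mm. Free end at x = 82 mm towards the doorway, with an upturned tip 6 mm long rising 8 mm above the bar; held at the back by a post 36 wide at x = 215 to 229 mm, 206 high.
- rail_hang (a point): Middle of the usable rail: centre of the bar's top face at bay (140, -18, 190) mm; axes as the bay's. Here the crown's underside should come to rest; set down over 10 mm off to the side it rocks and hangs askew. After release let it stop rocking (about 2 s).
- headset: Orange ear defenders, rigid, 280 g, standing on its cups. Origin on the bench below the middle; y ear to ear, x across the band, z up. 62 x 170 x 176 mm. Cups at y = +-45 to +-85, z 0 to 84 mm. Band 22 wide, top at z 176; under its crown a firm black cushion 28 (x) x 92 (y) mm, underside flat for 44 mm at z 148, arching down to 138 at the ends: grip here from above, across x. Same after a half turn.
- headset_crown (a point): Centre of the underside of the crown cushion, 148 mm above the headset's origin along its z.
- tall_bottle: White bottle with red cap, 60 mm diameter, 190 mm high, loose, standing just outside the right-hand end of the doorway. Leave alone. Origin at centre of its underside.
- jar: Amber jar, 60 mm diameter, 85 mm high, loose. Leave alone. Origin at centre of underside.
- slide_box: Blue slide box with white lid, 87 x 36 mm (x, y), 42 mm high, loose. Leave alone. Origin at centre of underside.
- dishes: Stack of round dishes, 86 mm diameter, 56 mm high, loose. Leave alone. Origin at centre of underside.
- beaker: White cup, 68 mm diameter, 80 mm high, loose. Leave alone. Origin at centre of underside.
Not all that is in view belongs to the job. Several things look just like the headset: the one meant starts farthest to the robot's right.

How it is judged:
On the way:
1. the bifold door is folded back to the bay's left side before the headset is taken from its place (value of joint door above 1.25 rad and distance of headset from where it was at the start of the episode below 0.05 m), for 0.2 s.
At the end, for the whole second after the job is handed in: The underside of the headset's crown cushion rests on the rail (0 to 12 mm above its top, within 45 mm along and 30 mm across of the rail_hang point), upright within 0.25 rad, squarely across the rail within 0.35 rad, carried by the rail and at rest; the door is still folded to at least 1.25 rad (x of headset_crown in the frame of rail_hang between -0.045 and 0.045 m and y of headset_crown in the frame of rail_hang between -0.03 and 0.03 m and z of headset_crown in the frame of rail_hang between -0.006 and 0.012 m and angle between headset's own z axis and vertical below 0.25 rad and angle between the y axis of headset and the y axis of bay, either way round below 0.35 rad and contact force between headset and rail above 0.5 N and linear speed of headset below 0.05 m/s and angular speed of headset below 0.5 rad/s and value of joint door above 1.25 rad); the robot touches nothing.
It fails at once if a bystander (bottle, jar, slide box, dishes, cup) is moved by more than 30 mm or tipped over (distance of any of jar, slide_box, tall_bottle, dishes, beaker from where it was at the start of the episode above 0.03 m or angle between any of jar, slide_box, tall_bottle, dishes, beaker's own z axis and vertical above 0.5 rad).
It fails at once if the ear defenders are dropped or rammed onto the rail (faster than 0.7 m/s within 80 mm of it) (distance between headset_crown and rail_hang below 0.08 m and linear speed of headset above 0.7 m/s).
It also fails if it takes over 72 s, if anything falls off the work surface, if the arm or the gripper's body presses on something with over 40 N, if the wrist force passes 120 N, or if a joint passes its speed limit or range.

## Working session

There is one attempt and no reset: what is moved stays moved. The work goes in short steps, Python scripts to look and compute and a shell command to move; the robot and the scene stay as the last step left them, time stands still between calls to the robot, and variables do not carry over. Pictures are saved under pics/ and viewed, at most 10 in all, crops included, and the job is handed in when it is done.

```bash
mkdir -p pics; cat > h.py <<'E'
import numpy as np, cv2
from workcell import manip, camera
def cloud(c):
    z=c["z_map"]; v,u=np.mgrid[:400,:640]
    P=np.stack([(u-c["cx"])/c["fx"]*z,(v-c["cy"])/c["fy"]*z,z],-1)
    T=np.linalg.inv(c["extrinsics"]); W=P@T[:3,:3].T+T[:3,3]; W[z<=0]=np.nan; return W
E
python3 - <<'E'
from h import *
for n in("scene","top"):
    c=camera(n); np.savez(n+".npz",**c); cv2.imwrite(f"pics/{n}0.png",c["pixels"][...,::-1])
    print(n,c["extrinsics"].round(3).tolist(),c["fx"])
print(manip.get_obs())
E
```

```text
scene [[-0.417, 0.909, -0.011, 0.287], [0.746, 0.335, -0.576, -0.354], [-0.52, -0.248, -0.817, 1.905], [0.0, 0.0, 0.0, 1.0]] 507.5581872289869
top [[-0.002, -1.0, -0.009, -0.008], [-0.989, 0.003, -0.146, 0.634], [0.146, 0.008, -0.989, 1.612], [0.0, 0.0, 0.0, 1.0]] 495.6290398808285
{'clock': 0.1, 'joint_pos': array([-1.18060088,  0.33283214, -0.06468054,  1.46079116,  0.02161841,
        1.34985183, -0.08850172]), 'joint_velocities': array([-0.00051799, -0.00407961, -0.00094732, -0.00260163, -0.00167706,
       -0.00126456, -0.00125459]), 'tau': array([ 1.75509052e-03, -6.26741481e+01,  4.96051228e-02, -3.92428565e+01,
        1.64499145e-02,  6.94318223e-03,  7.52339076e-06]), 'position': array([0.25066174, 0.57231014, 0.30321232]), 'ee_rot': array([ 2.04934529e-01,  9.78775504e-01, -5.87120513e-04, -8.57348922e-05]), 'ft_force': array([-0.50907563, -0.54241421,  0.15136455]), 'torque': array([ 0.04885016, -0.00763916,  0.03525509]), 'grasp_force': 0.0, 'grip_width': 0.9969487025362909}
```

View pics/scene0.png

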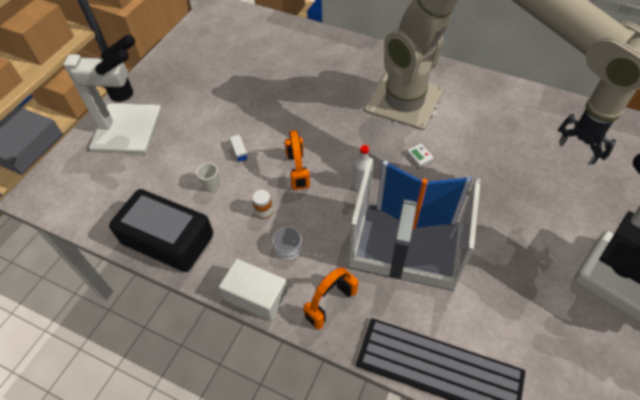

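View pics/top0.png

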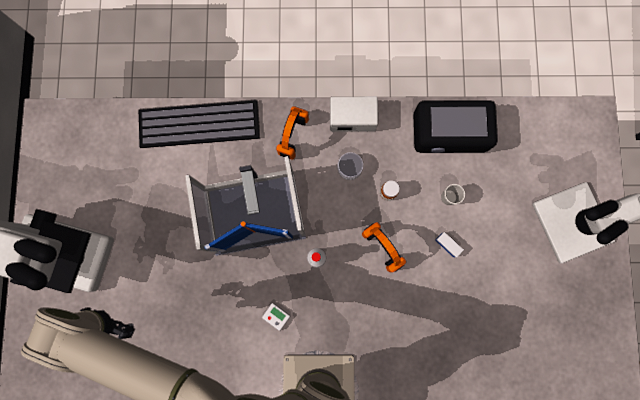

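The scene view shows two ear defenders, at about (298,160) and (331,297). In the top view they are at (384,247) and (292,132). World −y is image-right in the top view, so the one at (384,247) is the farthest right. Next I measure and confirm it in a crop.

```bash
python3 - <<'E'
from h import *
c=dict(np.load("top.npz")); W=cloud(c); p=c["pixels"]
hsv=cv2.cvtColor(p,cv2.COLOR_RGB2HSV)
org=(hsv[...,0]>5)&(hsv[...,0]<20)&(hsv[...,1]>180)&(hsv[...,2]>120)
n,l,s,ce=cv2.connectedComponentsWithStats(org.astype(np.uint8))
for i in range(1,n):
    if s[i,4]<15: continue
    q=W[l==i]; top=q[q[:,2]>np.nanmax(q[:,2])-.012]
    print(ce[i].round(),s[i,4],"med",np.nanmedian(q,0).round(3),"max",np.nanmax(q,0).round(3),"min",np.nanmin(q,0).round(3),"top mean",top.mean(0).round(4),len(top))
    m=cv2.minAreaRect(q[:,:2].astype(np.float32)*1000);print(m)
# walls / rail
def reg(u0,u1,v0,v1,z0,z1,name):
    q=W[v0:v1,u0:u1].reshape(-1,3); q=q[(q[:,2]>z0)&(q[:,2]<z1)]
    print(name,len(q),q.mean(0).round(4)); print(cv2.minAreaRect(q[:,:2].astype(np.float32)*1000), cv2.fitLine(q[:,:2].astype(np.float32),cv2.DIST_HUBER,0,.01,.01).ravel().round(3))
reg(180,225,165,260,.235,.265,"left")
reg(280,310,150,245,.235,.265,"right")
reg(230,275,155,225,.18,.196,"rail")
reg(230,275,155,225,.198,.212,"post")
blue=(hsv[...,0]>100)&(hsv[...,0]<125)&(hsv[...,1]>150)
for a,b in((200,243),(243,295)):
    q=W[215:255,a:b][blue[215:255,a:b]]; q=q[q[:,2]>.235]; print("panel",len(q),q.mean(0).round(3),cv2.minAreaRect(q[:,:2].astype(np.float32)*1000))
for n_,(u,v) in dict(jar=(391,189),cup=(455,194),slide=(450,244),bottle=(316,257),dish=(350,163)).items(): print(n_,W[v,u].round(3))
a=p[130:290,190:480];cv2.imwrite("pics/crop1.png",cv2.resize(a[...,::-1],None,fx=2.7,fy=2.7,interpolation=cv2.INTER_CUBIC))
E
```

```text
[289. 131.] 453 med [0.831 0.094 0.139] max [0.936 0.148 0.183] min [ 0.773  0.038 -0.004] top mean [0.8541 0.0888 0.1744] 71
((858.8953857421875, 95.11083984375), (68.65492248535156, 158.161865234375), 69.75680541992188)
[243. 223.] 19 med [0.527 0.216 0.257] max [0.532 0.223 0.261] min [0.52  0.209 0.241] top mean [0.5258 0.2156 0.2568] 17
((525.953369140625, 216.06451416015625), (12.338069915771484, 11.78974723815918), 14.685688972473145)
[385. 246.] 539 med [ 0.469 -0.211  0.13 ] max [ 0.546 -0.145  0.182] min [ 0.388 -0.278 -0.001] top mean [ 0.4657 -0.214   0.1735] 94
((465.87841796875, -211.89044189453125), (161.8084716796875, 56.7497444152832), 35.939388275146484)
left 471 [0.5442 0.3518 0.2471]
((558.1102905273438, 361.49896240234375), (219.4403839111328, 86.97936248779297), 31.574554443359375) [0.98  0.198 0.526 0.355]
right 352 [0.6056 0.075  0.248 ]
((611.6473388671875, 72.26885986328125), (61.43442916870117, 229.17726135253906), 86.58109283447266) [0.986 0.167 0.623 0.073]
rail 497 [0.6314 0.208  0.1887]
((636.5494384765625, 209.38308715820312), (147.8013916015625, 36.635643005371094), 10.32913875579834) [0.983 0.186 0.631 0.208]
post 63 [0.6834 0.2163 0.2039]
((636.8175659179688, 207.86062622070312), (146.75067138671875, 34.68366241455078), 11.514464378356934) [0.984 0.18  0.683 0.216]
panel 129 [0.492 0.27  0.244] ((493.3304138183594, 269.3325500488281), (10.389581680297852, 106.45646667480469), 31.598665237426758)
panel 120 [0.514 0.154 0.245] ((513.6146850585938, 149.32989501953125), (124.11136627197266, 8.876907348632812), 79.38379669189453)
jar [ 0.655 -0.239  0.077]
cup [ 0.648 -0.467  0.008]
slide [ 0.476 -0.435  0.041]
bottle [0.43  0.005 0.188]
dish [ 0.747 -0.107  0.054]
```

View pics/crop1.png

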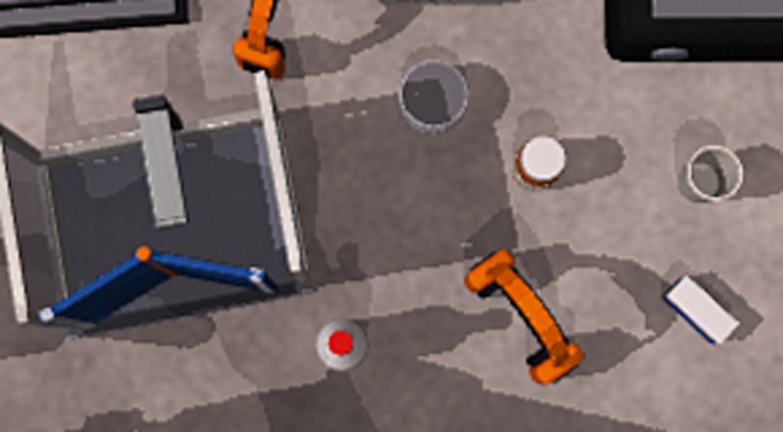

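The crop confirms the target headset at crop (525,315), which is top (384,247) or world (0.466,−0.213). Its top is at 0.174 m (expected 0.176) and its ear axis is about 36° from world x. The bay origin is at about (0.480,0.198) with yaw 0.183. The fold is 0.135 m from the jamb, so a is about 0.36. First I shut the fingers and line the tool up with the bay (tool x = −bay x, tool y = bay y).

```bash
cat >> h.py <<'E'
from scipy.spatial.transform import Rotation as R
O=np.array([.4804,.1979,0]); YAW=.183
B=R.from_euler('z',YAW).as_matrix()
def tool():
    o=manip.get_obs(); return o,np.array(o["position"]),R.from_quat(o["ee_rot"]).as_matrix()
def where():
    o,p,M=tool(); b=B.T@(p-O); y=M[:,1]
    print("t",round(o["clock"],2),"bay TCP mm",(b*1000).round(1),"tool y deg in bay",round(np.degrees(np.arctan2(y[1],y[0])-YAW),2),"tilt",M[:,2].round(3),"F bay",(B.T@o["ft_force"]).round(1),"grip",round(o["grip_width"],3),round(o["grasp_force"],1))
def to(b,world=False):
    o,p,M=tool(); t=np.array(b)/1000; t=t if world else O+B@t
    print("shift tool mm",(M.T@(t-p)*1000).round(1))
E
python3 -m creep '[[[0,0,0],-0.119],[[0,0,0],-0.238],[[0,0,0],-0.357],[[0,0,0],-0.476],[[0,0,0],-0.595]]' 0 40
python3 -c "
from h import *
where(); to((-35,9,290))"
```

```text
clock: 0.52
position: [0.2506, 0.5724, 0.3034]
ee_rot: [-0.094, 0.996, -0.0, -0.0]
ft_force: [0.1, -0.3, 0.1]
grip_width: 0.295
grasp_force: 0.0
t 0.52 bay TCP mm [-157.8  410.   303.4] tool y deg in bay 90.29 tilt [-0.    -0.001 -1.   ] F bay [ 0.1 -0.3  0.1] grip 0.295 0.0
shift tool mm [-120.7 -401.6   13.7]
```

```bash

python3 -m creep '[[[-12,-40,1],0],[[-24,-80,3],0],[[-36,-120,4],0],[[-48,-160,5],0],[[-60,-200,6],0]]' >/dev/null
python3 -m creep '[[[-12,-40,1],0],[[-24,-80,3],0],[[-36,-120,4],0],[[-48,-160,6],0],[[-60,-200,8],0]]'
python3 -m creep '[[[0,0,0],0],[[0,0,0],0]]' > /dev/null
python3 -c "
from h import *
where(); to((48,9,290))"
```

```text
clock: 1.35
position: [0.441, 0.1999, 0.2898]
ee_rot: [-0.091, 0.996, 0.0, -0.0]
ft_force: [2.0, 0.1, 0.4]
grip_width: 0.002
grasp_force: 0.0
t 1.52 bay TCP mm [-38.    8.8 289.7] tool y deg in bay 89.66 tilt [-0. -0. -1.] F bay [0.4 0.3 0.2] grip -0.003 0.0
shift tool mm [-86.    0.7  -0.3]
```

```bash

python3 -m creep '[[[-30,0,0],0],[[-50,0,0],0],[[-65,0,0],0],[[-73,4,0],0],[[-80,7,0],0]]'
python3 -m creep '[[[-5,4,0],0],[[-10,9,0],0],[[-15,15,0],0],[[-19,20,0],0],[[-23,26,0],0]]'
python3 -m creep '[[[-3,5,0],0],[[-6,10,0],0],[[-9,15,0],0],[[-10,18,0],0],[[-10,18,0],0]]'
python3 - <<'E'
from h import *
where()
c=camera("top");cv2.imwrite("pics/t2.png",cv2.resize(c["pixels"][130:290,150:400,::-1],None,fx=3,fy=3))
E
```

```text
clock: 1.93
position: [0.5179, 0.2246, 0.2894]
ee_rot: [-0.092, 0.996, -0.0, -0.001]
ft_force: [-1.8, -0.6, -0.5]
grip_width: -0.003
grasp_force: 0.6
clock: 2.35
position: [0.5361, 0.2537, 0.2901]
ee_rot: [-0.091, 0.996, 0.0, 0.0]
ft_force: [-0.4, -2.3, 0.4]
grip_width: 0.001
grasp_force: 0.7
clock: 2.77
position: [0.5429, 0.2724, 0.2899]
ee_rot: [-0.091, 0.996, -0.001, 0.0]
ft_force: [-0.9, -3.7, 1.8]
grip_width: 0.001
grasp_force: 8.5
t 2.77 bay TCP mm [ 75.   61.9 289.9] tool y deg in bay 89.93 tilt [ 0.    -0.001 -1.   ] F bay [-1.6 -3.5  1.8] grip 0.001 8.5
```

View pics/t2.png

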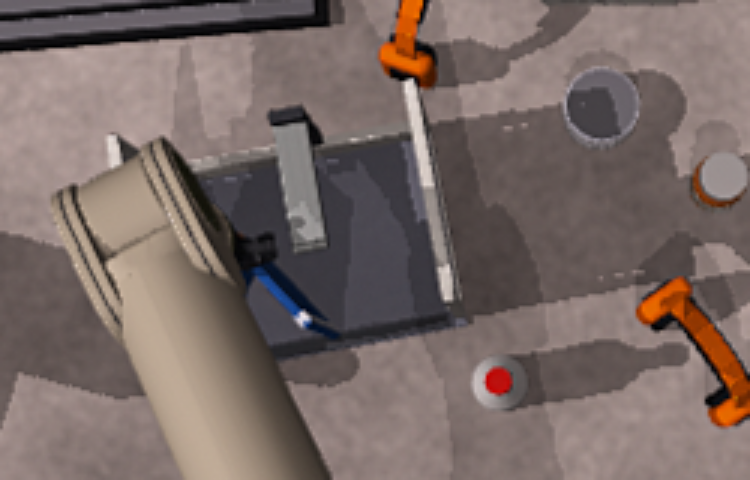

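Crop (300,318) shows the leading edge near mid-doorway, so a is about 1.0. Now I lift out, cross to the inner side of the fold and push it to bay +y.

```bash

python3 -m creep '[[[0,-2,-35],0],[[0,-2,-65],0],[[-15,-18,-68],0],[[-35,-44,-68],0],[[-42,-54,-68],0]]' >/dev/null
python3 -m creep '[[[0,0,25],0],[[0,0,50],0],[[0,0,66],0],[[0,10,66],0],[[0,25,66],0]]'
python3 -m creep '[[[0,10,0],0],[[0,22,0],0],[[0,34,0],0],[[0,44,0],0],[[0,52,0],0]]'
python3 -c "
from h import *
where()"
```

```text
clock: 3.65
position: [0.589, 0.2513, 0.2918]
ee_rot: [-0.09, 0.996, -0.0, -0.001]
ft_force: [0.5, 0.3, 1.3]
grip_width: 0.003
grasp_force: 0.0
clock: 4.07
position: [0.5791, 0.3056, 0.2934]
ee_rot: [-0.092, 0.996, 0.001, 0.001]
ft_force: [0.1, 0.4, -0.5]
grip_width: 0.003
grasp_force: 0.4
t 4.07 bay TCP mm [116.7  88.  293.4] tool y deg in bay 90.08 tilt [ 0.001  0.002 -1.   ] F bay [ 0.2  0.4 -0.5] grip 0.003 0.4
```

```bash

python3 -m creep '[[[0,4,0],0],[[0,8,0],0],[[0,10,0],0],[[0,10,0],0]]'
python3 -c "
from h import *
where()"
python3 -m creep '[[[0,-25,0],0],[[0,-40,-20],0],[[0,-60,-55],0],[[0,-90,-80],0],[[10,-130,-80],0]]'
python3 -m creep '[[[10,-40,0],0],[[20,-80,0],0],[[30,-120,0],0],[[40,-160,0],0],[[40,-200,0],0]]' 1
python3 - <<'E'
from h import *
where()
c=camera("top");W=cloud(c);np.savez("t3.npz",**c)
p=c["pixels"];h=cv2.cvtColor(p,cv2.COLOR_RGB2HSV)
cv2.imwrite("pics/t3.png",cv2.resize(p[130:290,150:400,::-1],None,fx=3,fy=3))
Wb=((W-O)@B)*1000
m=(h[...,1]>150)&(Wb[...,2]>225)&(abs(Wb[...,0]-60)<120)&(Wb[...,1]<150)&(Wb[...,1]>-60)
o=m&(h[...,0]<22); b=m&(h[...,0]>95)&(h[...,0]<125)
for k in(o,b): print(k.sum(),Wb[k].mean(0).round(1) if k.any() else '',Wb[k].min(0).round(1),Wb[k].max(0).round(1))
E
```

```text
clock: 4.4
position: [0.5776, 0.3131, 0.292]
ee_rot: [-0.091, 0.996, 0.0, -0.0]
ft_force: [0.8, 0.0, -0.7]
grip_width: -0.003
grasp_force: 0.0
t 4.4 bay TCP mm [116.6  95.6 292. ] tool y deg in bay 89.98 tilt [-0.  0. -1.] F bay [ 0.8 -0.1 -0.7] grip -0.003 0.0
clock: 4.82
position: [0.5929, 0.1841, 0.3774]
ee_rot: [-0.092, 0.996, 0.002, 0.004]
ft_force: [2.4, -0.4, 0.7]
grip_width: -0.001
grasp_force: 0.0
clock: 5.23
position: [0.5871, -0.0239, 0.3728]
ee_rot: [-0.09, 0.996, 0.0, 0.0]
ft_force: [1.0, -0.7, 0.9]
grip_width: 0.71
grasp_force: 0.0
t 5.23 bay TCP mm [  64.6 -237.5  372.8] tool y deg in bay 89.88 tilt [ 0.001  0.001 -1.   ] F bay [ 0.8 -0.9  0.9] grip 0.71 0.0
25 [132.4 116.7 251.7] [126.2 110.7 229. ] [138.5 123.  259.7]
319 [ 66.1 116.3 241.9] [  2.   97.7 225.3] [124.1 136.8 254.4]
```

View pics/t3.png

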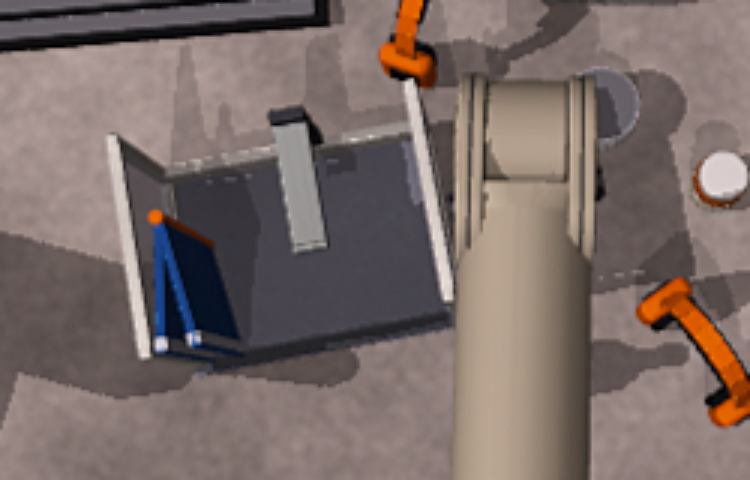

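The door is folded: the orange fold is at crop (155,216), bay (132,117), so a is about 1.43. Next I refine the rail and headset poses from this unobstructed view.

```bash
python3 - <<'E'
from h import *
c=dict(np.load("t3.npz"));W=cloud(c);p=c["pixels"];h=cv2.cvtColor(p,cv2.COLOR_RGB2HSV)
Wb=((W-O)@B)*1000
m=(abs(Wb[...,2]-188)<6)&(Wb[...,0]>60)&(Wb[...,0]<215)&(abs(Wb[...,1]+18)<40)
m=cv2.erode(m.astype(np.uint8),np.ones((3,3)))>0
q=Wb[m];print("rail",len(q),q.mean(0).round(1),q.min(0).round(1),q.max(0).round(1),cv2.fitLine(q[:,:2].astype(np.float32),cv2.DIST_L2,0,.01,.01).ravel().round(3))
m=(abs(Wb[...,2]-206)<5)&(Wb[...,0]>205)&(Wb[...,0]<240)&(abs(Wb[...,1]+18)<40)
q=Wb[m];print("post",len(q),q.mean(0).round(1))
for s in(1,-1):
    m=(abs(Wb[...,2]-250)<6)&(abs(Wb[...,1]-s*150)<12)&(Wb[...,0]>-10)&(Wb[...,0]<240);q=Wb[m]
    print("wall",len(q),q.mean(0).round(1),q.min(0).round(1),q.max(0).round(1))
og=(h[...,0]>3)&(h[...,0]<22)&(h[...,1]>150)
m=og&(W[...,2]>.12)&(W[...,0]<.6)&(W[...,1]<-.1); q=W[m]*1000
print("head",len(q),q.mean(0).round(1),cv2.minAreaRect(q[:,:2].astype(np.float32)),cv2.fitLine(q[:,:2].astype(np.float32),cv2.DIST_L2,0,.01,.01).ravel().round(3))
m=og&(W[...,2]>.165)&(W[...,0]<.6)&(W[...,1]<-.1); q=W[m]*1000
print("crown",len(q),q.mean(0).round(1),cv2.minAreaRect(q[:,:2].astype(np.float32)))
print(manip.get_obs()["joint_pos"].round(3))
where(); to((466,-212,330),True)
E
```

```text
rail 166 [157.2 -18.8 188.5] [ 92.4 -32.2 182.3] [208.   -2.5 194. ] [ 1.00000e+00  1.30000e-02  1.57194e+02 -1.87920e+01]
post 48 [221.3 -17.2 205.4]
wall 313 [110.  149.2 249. ] [ -0.7 138.2 244.2] [220.6 156.6 255.7]
wall 285 [ 112.7 -148.1  249. ] [   1.3 -154.4  244. ] [ 224.2 -141.7  255.9]
head 309 [ 466.6 -212.1  159.3] ((466.0121154785156, -212.57843017578125), (127.22903442382812, 24.82343101501465), 35.32212448120117) [   0.814    0.58   466.65  -212.102]
crown 142 [ 465.6 -213.1  171.4] ((464.6559143066406, -212.85655212402344), (68.09391784667969, 23.754898071289062), 34.921844482421875)
[-0.308  0.224  0.345  1.47  -0.072  1.459  1.778]
t 5.28 bay TCP mm [  63.7 -247.1  372.8] tool y deg in bay 89.31 tilt [ 0.001 -0.004 -1.   ] F bay [-3.5 -6.4  0.3] grip 0.795 0.0
shift tool mm [ 150.6 -155.    43.3]
```

```bash

python3 -m creep '[[[28,-28,0],0.12],[[56,-56,0],0.24],[[84,-84,0],0.36],[[112,-112,0],0.48],[[140,-140,0],0.6]]' 1 60 >/dev/null
python3 -m creep '[[[0,0,0],0.12],[[0,0,0],0.24],[[0,0,0],0.36],[[0,0,0],0.48],[[0,0,0],0.6]]' >/dev/null
python3 -m creep '[[[0,0,0],0.12],[[0,0,0],0.24],[[0,0,0],0.36],[[0,0,0],0.48],[[0,0,0],0.6]]' >/dev/null
python3 -m creep '[[[0,0,0],0.12],[[0,0,0],0.24],[[0,0,0],0.36],[[0,0,0],0.48],[[0,0,0],0.6]]' >/dev/null
python3 -m creep '[[[0,0,0],0.12],[[0,0,0],0.24],[[0,0,0],0.3],[[0,0,0],0.305],[[0,0,0],0.305]]' >/dev/null
python3 - <<'E'
from h import *
where(); to((466,-212.5,260),True); print(manip.get_obs()["joint_pos"].round(2))
c=camera("wrist");W=cloud(c);p=c["pixels"];h=cv2.cvtColor(p,cv2.COLOR_RGB2HSV)
og=(h[...,0]>3)&(h[...,0]<22)&(h[...,1]>150)&(W[...,2]>.165)&(W[...,2]<.19)
q=W[og]*1000
if len(q): print(len(q),q.mean(0).round(1),cv2.minAreaRect(q[:,:2].astype(np.float32)))
E
```

```text
t 7.37 bay TCP mm [ -73.8 -374.9  372. ] tool y deg in bay -64.96 tilt [ 0.  0. -1.] F bay [ 0.2 -0.  -0.4] grip 0.997 0.0
shift tool mm [-24.7  17.2 112. ]
[-0.23  0.03  0.53  1.68 -0.02  1.44 -0.65]
1518 [ 467.7 -207.8  172.3] ((460.8104553222656, -117.21124267578125), (62.51628875732422, 246.4674072265625), 2.9970483779907227)
```

```bash

python3 -m creep '[[[-12,8,20],0],[[-25,17,40],0],[[-25,17,70],0],[[-25,17,70],0],[[-25,17,70],0]]' >/dev/null
python3 - <<'E'
from h import *
where(); to((466,-212.5,224),True)
c=camera("wrist");W=cloud(c);p=c["pixels"];h=cv2.cvtColor(p,cv2.COLOR_RGB2HSV)
og=(h[...,0]>3)&(h[...,0]<22)&(h[...,1]>150)&(W[...,2]>.163)&(W[...,2]<.19)&(np.hypot(W[...,0]-.466,W[...,1]+.2125)<.08)
q=W[og]*1000
if len(q): print(len(q),q.mean(0).round(1),cv2.minAreaRect(q[:,:2].astype(np.float32)))
cv2.imwrite("pics/w1.png",p[...,::-1])
E
```

```text
t 7.83 bay TCP mm [ -89.5 -400.3  301.5] tool y deg in bay -64.96 tilt [-0.002  0.001 -1.   ] F bay [-0.1 -0.5  0. ] grip 1.003 0.0
shift tool mm [ 0.4  1.  77.5]
2859 [ 469.5 -213.   171.5] ((466.88861083984375, -215.71998596191406), (69.83761596679688, 27.332727432250977), 33.106529235839844)
```

View pics/w1.png

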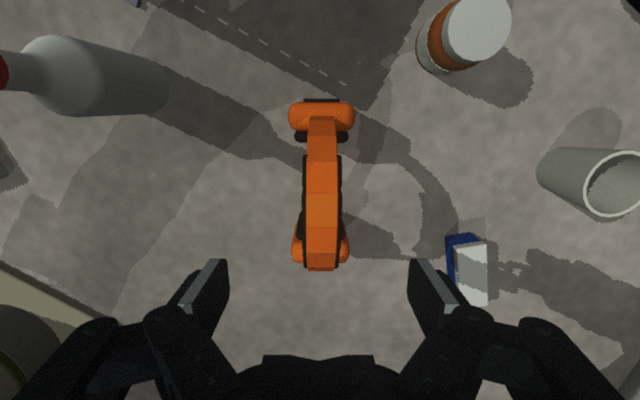

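The wrist view shows the headset band upright in the image (column 321), centred between the pads (217 and 418). I descend and grip.

```bash

python3 -m creep '[[[0,1,30],0],[[0,1,55],0],[[0,1,70],0],[[0,1,77],0],[[0,1,77],0]]' >/dev/null
python3 -m creep '[[[0,0,0],0],[[0,0,0],0],[[0,0,0],0],[[0,0,0],0],[[0,0,0],0]]' 0 60
python3 -m creep '[[[0,0,0],0],[[0,0,0],0],[[0,0,0],0]]'
python3 -c "
from h import *
where()"
python3 -m creep '[[[0,0,-15],0],[[0,0,-40],0],[[0,0,-75],0],[[0,0,-112],0],[[0,0,-150],0]]'
python3 -c "
from h import *
where()
c=camera('wrist');np.savez('w2.npz',**c);cv2.imwrite('pics/w2.png',c['pixels'][...,::-1])"
```

```text
clock: 8.72
position: [0.4667, -0.2134, 0.2258]
ee_rot: [0.953, 0.305, 0.001, 0.0]
ft_force: [-1.0, -1.1, 7.5]
grip_width: 0.31
grasp_force: 59.4
clock: 8.97
position: [0.4668, -0.2135, 0.2258]
ee_rot: [0.953, 0.304, 0.001, 0.0]
ft_force: [-0.6, -0.7, 7.0]
grip_width: 0.309
grasp_force: 60.2
t 8.97 bay TCP mm [ -88.2 -402.   225.8] tool y deg in bay -65.03 tilt [ 0.002 -0.    -1.   ] F bay [-0.7 -0.6  7. ] grip 0.309 60.2
clock: 9.38
position: [0.4655, -0.213, 0.3759]
ee_rot: [0.953, 0.304, -0.001, -0.001]
ft_force: [0.0, 0.1, -3.2]
grip_width: 0.31
grasp_force: 59.9
t 9.38 bay TCP mm [ -89.4 -401.3  375.9] tool y deg in bay -65.04 tilt [-0.002  0.001 -1.   ] F bay [ 0.   0.1 -3.2] grip 0.31 59.9
```

View pics/w2.png

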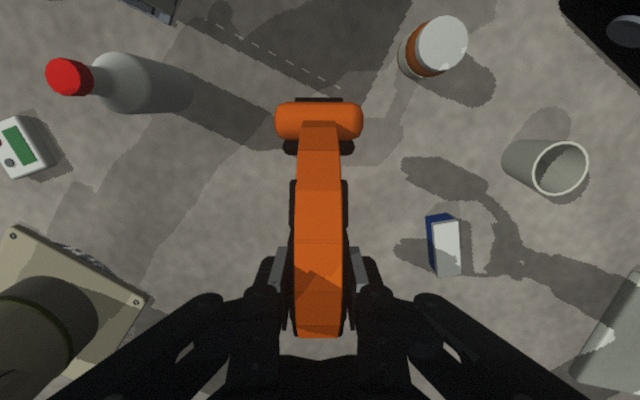

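The headset is gripped by the cushion (gap 26 mm) and the wrist reads 3.2 N, about its weight. Now I raise it clear of the walls and turn it −1.135.

```bash

python3 -m creep '[[[0,0,-30],-0.05],[[0,0,-60],-0.15],[[0,0,-90],-0.25],[[0,0,-115],-0.35],[[0,0,-125],-0.45]]' >/dev/null
python3 -m creep '[[[0,0,0],-0.1],[[0,0,0],-0.2],[[0,0,0],-0.3],[[0,0,0],-0.4],[[0,0,0],-0.5]]' >/dev/null
python3 -m creep '[[[0,0,0],-0.1],[[0,0,0],-0.185],[[0,0,0],-0.185],[[0,0,0],-0.185]]'
python3 -c "
from h import *
where(); to((140,-18,500)); print(manip.get_obs()['joint_pos'].round(2))"
```

```text
clock: 10.6
position: [0.4662, -0.2131, 0.4994]
ee_rot: [0.641, 0.768, -0.0, -0.0]
ft_force: [0.2, 0.5, -1.9]
grip_width: 0.309
grasp_force: 60.1
t 10.6 bay TCP mm [ -88.7 -401.6  499.4] tool y deg in bay -0.16 tilt [-0.001  0.    -1.   ] F bay [ 0.3  0.4 -1.9] grip 0.309 60.1
shift tool mm [384.2 227.7  -0.5]
[-0.18  0.04  0.54  1.41 -0.02  1.7   0.54]
```

```bash

python3 -m creep '[[[20,12,0],0],[[46,27,0],0],[[74,44,0],0],[[102,60,0],0],[[130,77,0],0]]' >/dev/null
python3 -m creep '[[[27,16,0],0],[[54,32,0],0],[[80,47,0],0],[[106,62,0],0],[[130,77,0],0]]' >/dev/null
python3 -m creep '[[[27,16,0],0],[[54,32,0],0],[[80,48,0],0],[[102,62,0],0],[[117,70,0],0]]' >/dev/null
python3 -m creep '[[[7,4,0],0],[[7,4,0],0],[[7,4,0],0],[[7,4,0],0]]' 
python3 - <<'E'
from h import *
where(); to((140,-18,285))
c=camera("top");W=cloud(c);Wb=((W-O)@B)*1000;p=c["pixels"];h=cv2.cvtColor(p,cv2.COLOR_RGB2HSV)
og=(h[...,0]>3)&(h[...,0]<22)&(h[...,1]>150)&(Wb[...,2]>265)&(abs(Wb[...,1])<160)
q=Wb[og]
if len(q): print(len(q),q.mean(0).round(1),q.min(0).round(),q.max(0).round(),cv2.minAreaRect(q[:,:2].astype(np.float32)))
c=camera("scene");cv2.imwrite("pics/s4.png",cv2.resize(c["pixels"][60:320,260:560,::-1],None,fx=2.2,fy=2.2))
E
```

```text
clock: 12.18
position: [0.6206, 0.2041, 0.5004]
ee_rot: [0.641, 0.768, 0.0, 0.0]
ft_force: [0.3, 0.1, -2.6]
grip_width: 0.311
grasp_force: 60.1
t 12.18 bay TCP mm [139.  -19.4 500.4] tool y deg in bay -0.16 tilt [ 0.001 -0.    -1.   ] F bay [ 0.4  0.1 -2.6] grip 0.311 60.1
shift tool mm [  1.5   0.9 215.4]
421 [134.1 -78.6 390.5] [  72. -104.  279.] [169. -38. 739.] ((126.11102294921875, -82.50585174560547), (84.69908905029297, 68.70207977294922), 32.08746337890625)
```

View pics/s4.png

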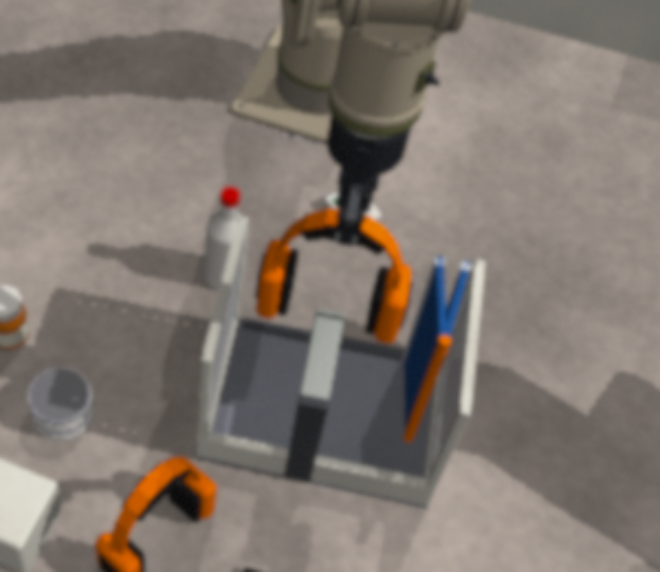

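The view shows the headset level above the rail, cups at (272,265) and (388,290), door still folded. I check its centring from the scene depth.

```bash
python3 - <<'E'
from h import *
c=camera("scene");W=cloud(c);Wb=((W-O)@B)*1000;p=c["pixels"];h=cv2.cvtColor(p,cv2.COLOR_RGB2HSV)
og=(h[...,0]>3)&(h[...,0]<24)&(h[...,1]>130)&(Wb[...,2]>262)&(Wb[...,2]<445)&(abs(Wb[...,1])<160)&(abs(Wb[...,0]-140)<60)
q=Wb[og]
for lo,hi in((270,300),(300,330),(330,355),(355,420),(420,445)):
    r=q[(q[:,2]>lo)&(q[:,2]<hi)]; print(lo,len(r),np.percentile(r,[2,98],axis=0).round(1).tolist())
E
```

```text
270 82 [[161.5, -99.7, 282.5], [171.9, 57.9, 299.7]]
300 174 [[160.2, -101.7, 301.3], [172.2, 59.2, 329.7]]
330 298 [[117.9, -101.8, 330.9], [171.4, 60.9, 354.8]]
355 355 [[115.5, -97.9, 355.1], [166.1, 58.0, 417.8]]
420 238 [[127.9, -69.1, 421.1], [152.5, 28.1, 444.8]]
```

```bash

python3 -m creep '[[[2,1,20],0],[[2,1,48],0],[[2,1,76],0],[[2,1,104],0],[[2,1,125],0]]' >/dev/null
python3 -m creep '[[[0,0,22],0],[[0,0,44],0],[[0,0,64],0],[[0,0,80],0],[[0,0,90],0]]' >/dev/null
python3 -m creep '[[[0,0,4],0],[[0,0,8],0],[[0,0,11],0],[[0,0,11],0]]'
python3 - <<'E'
from h import *
where()
c=camera("scene");W=cloud(c);Wb=((W-O)@B)*1000;p=c["pixels"];h=cv2.cvtColor(p,cv2.COLOR_RGB2HSV)
cv2.imwrite("pics/s5.png",cv2.resize(p[100:320,300:540,::-1],None,fx=2.6,fy=2.6))
og=(h[...,0]>3)&(h[...,0]<24)&(h[...,1]>130)&(Wb[...,2]>100)&(Wb[...,2]<240)&(Wb[...,1]<72)&(Wb[...,1]>-140)&(abs(Wb[...,0]-140)<60)
q=Wb[og];print(np.percentile(q,[1,99],axis=0).round(1))
E
```

```text
clock: 13.5
position: [0.6214, 0.208, 0.2743]
ee_rot: [0.64, 0.769, 0.0, 0.0]
ft_force: [0.7, 0.6, -3.0]
grip_width: 0.31
grasp_force: 60.1
t 13.5 bay TCP mm [140.4 -15.7 274.3] tool y deg in bay -0.01 tilt [ 0.001  0.    -1.   ] F bay [ 0.8  0.5 -3. ] grip 0.31 60.1
[[118.7 -99.2 102.9]
 [173.4  63.9 222.3]]
```

View pics/s5.png

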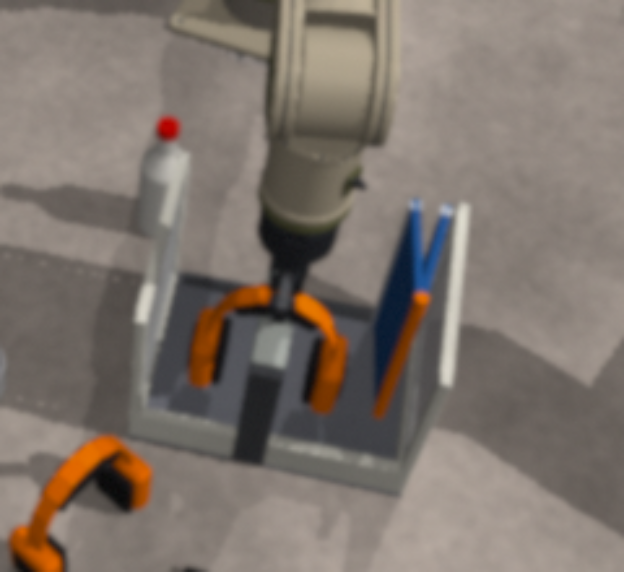

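The headset straddles the rail, cups at (205,350) and (325,375), centred at bay y −17.7. I lower it the last few millimetres until the wrist force shows contact.

```bash

python3 -m creep '[[[0,0,1.5],0],[[0,0,3],0],[[0,0,4.5],0],[[0,0,4.5],0]]' | egrep 'posi|ft'
python3 -m creep '[[[0,0,0.7],0],[[0,0,1.4],0],[[0,0,1.4],0]]' | egrep 'posi|ft'
```

```text
position: [0.6211, 0.2081, 0.2692]
ft_force: [-0.5, 0.3, -2.7]
position: [0.6212, 0.2081, 0.268]
ft_force: [-0.6, 0.7, -2.6]
```

```bash

python3 -m creep '[[[0,0,0.7],0],[[0,0,1.4],0],[[0,0,1.4],0]]' | egrep 'posi|ft'
python3 -m creep '[[[0,0,0.7],0],[[0,0,1.2],0],[[0,0,1.2],0]]' | egrep 'posi|ft'
```

```text
position: [0.6212, 0.2081, 0.2679]
ft_force: [-4.0, -1.9, 5.7]
position: [0.6212, 0.2081, 0.2678]
ft_force: [-8.3, -2.6, 13.8]
```

Contact (13.8 N). I ease back, release, wait and lift away.

```bash

python3 -m creep '[[[0,0,-1],0],[[0,0,-2],0],[[0,0,-2],0]]' | egrep 'posi|ft'
python3 -m creep '[[[0,0,0],0],[[0,0,0],0],[[0,0,0],0],[[0,0,0],0],[[0,0,0],0]]' 0.85 | egrep 'ft|grip'
python3 -m creep '[[[0,0,-5],0],[[0,0,-15],0],[[0,0,-30],0],[[0,0,-50],0],[[0,0,-75],0]]' >/dev/null
python3 -m creep '[[[0,0,-30],0],[[-20,0,-60],0],[[-60,0,-80],0],[[-100,0,-80],0],[[-140,0,-80],0]]' >/dev/null
python3 -m creep '[[[-40,0,0],0],[[-80,0,0],0],[[-120,0,0],0],[[-150,0,0],0],[[-160,0,0],0]]' >/dev/null
for i in 1 2 3 4 5; do python3 -m creep '[[[0,0,0],0],[[0,0,0],0],[[0,0,0],0],[[0,0,0],0],[[0,0,0],0]]' >/dev/null; done
python3 - <<'E'
from h import *
where()
for n in("scene","top"):
    c=camera(n);W=cloud(c);Wb=((W-O)@B)*1000;p=c["pixels"];h=cv2.cvtColor(p,cv2.COLOR_RGB2HSV)
    if n=="scene": cv2.imwrite("pics/s6.png",cv2.resize(p[60:320,280:560,::-1],None,fx=2.3,fy=2.3))
    o=(h[...,0]>3)&(h[...,0]<24)&(h[...,1]>130)&(Wb[...,2]>100)
    og=o&(Wb[...,2]<240)&(Wb[...,1]<80)&(Wb[...,1]>-140)&(abs(Wb[...,0]-140)<60)
    q=Wb[og];t=q[q[:,2]>q[:,2].max()-12];print(n,np.percentile(q,[1,99],axis=0).round(1).tolist(),t.mean(0).round(1),cv2.minAreaRect(q[:,:2].astype(np.float32)))
    f=Wb[o&(Wb[...,2]>250)&(Wb[...,2]<262)&(Wb[...,1]>90)&(Wb[...,1]<140)]; print("fold",f.mean(0).round(1) if len(f) else None)
E
```

```text
position: [0.6213, 0.2081, 0.2679]
ft_force: [-1.9, -0.7, 3.4]
ft_force: [-0.6, -0.5, 0.3]
grip_width: 0.847
t 18.63 bay TCP mm [ 140.3 -315.7  422.4] tool y deg in bay -0.0 tilt [ 0.  0. -1.] F bay [-0.1  0.2  0.2] grip 0.849 0.0
scene [[117.2, -98.1, 101.6], [172.8, 63.7, 219.2]] [143.1 -16.  213.9] ((145.72000122070312, -16.770240783691406), (61.04600143432617, 167.28309631347656), 0.942618727684021)
fold [133.6 119.  254.5]
top [[112.0, -98.9, 104.9], [169.3, 63.8, 219.9]] [140.7 -18.7 214.4] ((141.08245849609375, -16.296890258789062), (167.708740234375, 60.337547302246094), 89.78767395019531)
fold [133.5 117.9 253.8]
```

View pics/s6.png

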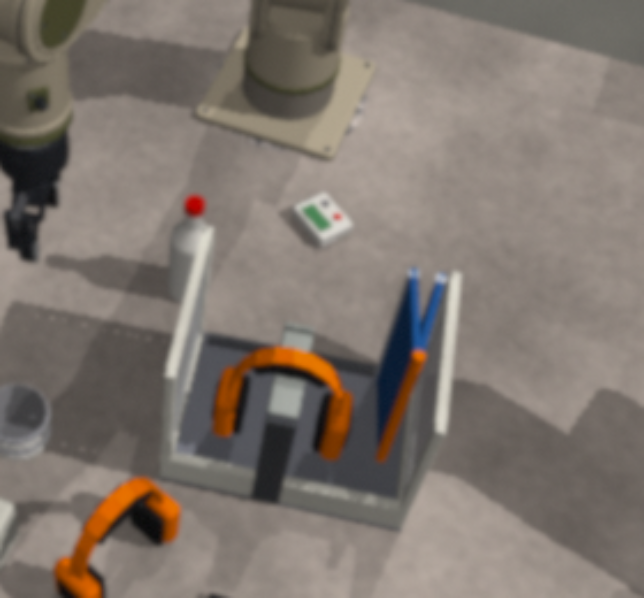

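The headset hangs squarely over the rail, crown at (285,360) and one cup on each side. The door is folded with its fold at (418,355), and the gripper is clear.

```bash
python3 -c "
from workcell import manip
print(manip.hand_in())"
```

```text
the job is handed in; nothing more can be done
None
```

I folded the door back first (about 1.43 rad), then hung the ear defenders squarely on the rail, within about 2 mm of its centreline and at rest with one cup on each side; no bystander was touched, and I handed the job in at about 19 s (no verdict was returned).

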